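# Close up the loaded mill jar

## Robot

A 6-joint arm with a two-finger parallel gripper is mounted at the origin on the work surface. World frame = base frame: x ahead of the robot, y to its left, z up, the work surface at z = 0. Lengths are in m, angles in rad, forces in N, time in s.
With the tool pointing down it reaches from about 0.35 to 0.775 m from the base axis. Payload 5.5 kg.
Tool frame: the origin (TCP) lies between the finger pads; the fingertips stand 19 mm ahead of it and the grasp point (between the pads) is the TCP; z points along the fingers, y is the line along which they close (so a half turn about z gives the same grasp; the last joint's range is limited). The gripper opens to 85 mm and grips with 20 to 120 N. Pads are 22 mm wide; open, the fingers measure 114 mm over their backs; the gripper's body (76 mm by 85 mm) begins 54 mm behind the grasp point. The pads swing forward as they close: fully open they stand 13 mm farther back than shut.
Start: joints at [1.157, 0.313, 0.046, 1.304, 0, 1.431], TCP at [0.155, 0.554, 0.25] pointing down, gripper open.
Joint ranges: [-2.76, 2.76], [-0.86, 1.69], [-1.03, 1.26], [-2.2, 2.34], [-1.47, 1.5], [-3.14, 3.14]. Speed limits (rad/s): [2.57, 2.57, 3.14, 3.14, 3.14, 3.14].

## Interface

Orientations are given as a unit quaternion [w, x, y, z].
In Python, from workcell import env gives the robot as it stands.
- The arm moves only by the shell command python3 -m pendant 'ROWS' [FORCE]. ROWS is JSON, a list of rows, each an object with "travel": the shift along the tool's x, y, z scaled (see below), a list of three; "rot": the turn, a rotation vector about the tool's x, y, z scaled (see below), a list of three; "fingers": the opening, from -1 (shut) to 1 (fully open). In form: [{"travel": [dx, dy, dz], "rot": [wx, wy, wz], "fingers": fingers}, ...]. A call has 1 to 10 rows; each row is the pose to reach, as a shift and turn from the pose commanded when the call began, along the tool's axes at that moment; what a row does not reach only later rows make up. The controller multiplies each number of a shift by 0.12 m and each number of a turn by 60 degrees. A row lasts 1/10 s, in which the tool goes at most 50 mm and 8.59 degrees, less where a joint would pass 70% of its speed; a pose out of reach is approached as far as the arm can. A call with a number of a shift or a turn outside -1 to 1 is refused whole. A call with a gripper value outside its range is refused whole. The fingers move at their own pace and stop on an object; FORCE is the grip in N (left out, the last holds). Time passes only in rows, so rows that repeat a pose let the fingers close. It gives the time, the measured TCP pose, the force, the opening and the grip force at its end, in the units of the state.
- env.get_state(): the state, without advancing time (a new reading comes with each control period).
- env.read_camera(name): name is "scene" or "top" or "wrist"; returns (picture, depth): 384x512x3 uint8, blue, green, red; 384x512 float32, m along the optical axis (not along the pixel's ray), 0 where there is no reading.
- env.camera_model(name): a dict with "fovy" (degrees; the focal length in pixels is half the picture's height over the tangent of half this angle, whatever the lens; pixels are square), "cx", "cy" (the principal point, pixels), "k1" (the pictures are not rectified: a ray, as slopes to the right and down, at radius r is drawn at 1 + k1 r^2 times it, then the intrinsics apply), "rvec" (rotation vector, rad) and "tvec" (3), from world to camera coordinates, as OpenCV has them; the wrist camera has in their place "T_tool_cam" (4x4, takes a point from camera to tool coordinates, whose origin is the TCP and whose axes are the flange's). Camera axes: x right, y down, z forward; pixel columns grow to the right and rows downward; lengths in m; the calibration is good to about 2 mm. A picture is of the moment at which its call begins: read the wrist's pose just before it. camera_model takes no time and is no camera call.
- env.hand_in(): hands the job in; it is judged then, once.
Trained networks look in the newest picture that a camera, given by its name, has taken for a name from the list of things; names that differ only in an ending like _2 or _b are one class to them, and where a whole thing is asked for, a point or a joint stands for the part that bears it (a point fixed in the world has none). Each returns a list of dicts, best first, with "conf" (0 to 1); they miss things now and then, are a little off and sometimes report something else, mostly with a low value. They report only what shows in the picture. A call takes as long as a camera call. They do not tell look-alikes from the thing itself.
- env.outline_of(camera, target): "mask" (384x512 bool, what is visible of it) and "xy" ([column, row] in pixels, amid what is visible of it).
The state is a dict: "clock": time; "joint_pos": joint angles; "qvel": joint speeds; "tau": joint torques, N m; "tcp_pos": TCP position; "orientation": TCP orientation; "wrist_force": force on the tool from outside, world axes, zero at the start; "ft_torque": the same for the moment, N m; "finger_gap": finger opening in m; "grip_force": force on a finger pad.
Only numpy, scipy, OpenCV 4.12 (cv2) and the standard library are available. Lean on these libraries where they do the work, as an engineer would, in place of code of your own. Each camera call takes 0.05 s, during which the arm holds its last target. There are 200 camera calls.

## Task

The porcelain mill jar is loaded with its grinding balls and ready to be closed. Take away the wooden paddle left across its mouth and lay it flat on the plywood board, then lift the lid off its sloping rest and set it down level and fully home on the jar, without dropping it. Last, swing the steel clamp yoke all the way down over the lid, and leave the other things on the table as they stand.

Things in the scene. Friction and masses are not known exactly. Their poses are not given: they have to be found in the camera images.
- jar: White porcelain mill jar, round, outer diameter 104 mm, mouth 82 mm, fixed upright on a dark steel plate 165 x 130 x 12 mm. Origin: on its axis at table height; z up; +x points to the two hinge posts (72 mm behind the axis, at y = +-44 mm, 134 mm high). The balls lie 49 mm or more below the rim. It stands left or right of the board, the lid rest on the other side.
- jar_mouth (a point): Centre of the jar's mouth, in the plane of its rim, 107 mm above the table; axes as the jar's.
- lid: White porcelain lid, 250 g: a disc 100 mm across and 10 mm thick, below it a plug (72 mm across, 8 mm high), on top a round knob (24 mm across, 36 mm high). Origin: centre of the plug's underside; z along the knob. The disc spans z = 8 to 18 mm, the knob 18 to 54 mm. Fully home, the disc lies on the jar's rim, the plug in the mouth (5 mm play), the origin 8 mm below the rim.
- lid_knob (a point): On the lid's axis, 41 mm above the lid's origin: where to grip the knob; axes as the lid's.
- rest: Fixed plywood lid rest, 110 x 120 mm, 95 mm high; its slope leans 35 degrees from level and faces the rest's -x side. The lid lies with its underside on the slope and its edge on a ledge at the foot (23 mm out from the slope); the knob stands square to the slope, 35 degrees off vertical. Origin: centre of the underside; z up.
- paddle: Straight pale wooden paddle (bar) 150 x 20 x 12 mm, 35 g, lying flat across the jar's rim at the start. Origin: centre of its underside; x along its length, y across its width, z up.
- board: Fixed plywood work board lying flat on the table between jar and rest, 240 (x) x 135 (y) x 10 mm. Origin: centre of its underside; z up. The cup stands on its +x end.
- yoke (a joint): Hinge angle of the clamp yoke (rad): 0 = all the way down, level over the lid; starts at 1.75 to 1.95, upright, leaning back from the jar. Stiff: stays where it is left (2 N at the bar). Two parallel steel rods (8 mm thick, centres 68 mm apart, the knob passes between them) run from the hinge to a cross bar.
- yoke_bar (a point): Middle of the yoke's round steel cross bar (12 mm thick, 76 mm long, parallel to the jar's y), its handle, 160 mm from the hinge axis. Turns with the yoke. When down it is 88 mm in front of the jar's axis (-x side) and 122 mm above the table.
- yoke_hinge (a point): Middle of the yoke's hinge axis, 72 mm behind the jar's axis, 122 mm above the table; the axis runs along the jar's y. At joint value q the cross bar is at -0.160 cos q along the jar's x and +0.160 sin q up from here.
- cup: Bystander: small glazed cup, 54 mm across, 45 mm high, loose on the +x end of the board. Origin: centre of its underside.
- tape: Bystander: roll of masking tape lying flat, 96 mm across, 24 mm high.
- bowl: Bystander: white bowl, 130 mm across, 55 mm high, beyond the board.
- bottle1: Bystander: white bottle with a black cap, 54 mm across, 130 mm high.
- bottle2: Bystander: clear screw jar with a white cap, 70 mm across, 85 mm high.
- brush: Bystander: brush lying on the table.
- tiles: Bystander: stack of terracotta tiles, 100 x 100 x 30 mm.
Mind the look-alikes: they are no part of the job. Leave any pink or yellow look-alike of the lid alone.

How it is judged:
By the outcome, as a careful person would: the job done as asked, in the order asked, and still so for the second after the job is handed in, with the robot touching nothing.
It also fails if it takes over 66 s, if anything falls off the work surface, if the arm or the gripper's body presses on something with over 40 N, if the wrist force passes 120 N, or if a joint passes its speed limit or range.

## Working session

There is one attempt and no reset: what is moved stays moved. The work goes in short steps, Python scripts to look and compute and a shell command to move; the robot and the scene stay as the last step left them, time stands still between calls to the robot, and variables do not carry over. Pictures are saved under pics/ and viewed, at most 10 in all, crops included, and the job is handed in when it is done.

```bash
mkdir -p pics; ls; cat > h.py <<'E'
import numpy as np, cv2
from workcell import env
from scipy.spatial.transform import Rotation as R
def Tcam(n, st=None):
    m=env.camera_model(n); T=np.eye(4)
    if "T_tool_cam" in m:
        st=st or env.get_state(); q=st["orientation"]
        T[:3,:3]=R.from_quat([q[1],q[2],q[3],q[0]]).as_matrix(); T[:3,3]=st["tcp_pos"]
        return m,T@np.array(m["T_tool_cam"])
    r=R.from_rotvec(np.ravel(m["rvec"])).as_matrix(); T[:3,:3]=r.T; T[:3,3]=-r.T@np.ravel(m["tvec"])
    return m,T
def shoot(n):
    st=env.get_state(); img,d=env.read_camera(n); m,T=Tcam(n,st)
    return img,d,m,T
def cloud(d,m,T):
    h,w=d.shape; f=h/2/np.tan(np.radians(m["fovy"])/2)
    u,v=np.meshgrid(np.arange(w),np.arange(h))
    K=np.array([[f,0,m["cx"]],[0,f,m["cy"]],[0,0,1.]])
    p=np.stack([u,v],-1).reshape(-1,1,2).astype(np.float64)
    s=cv2.undistortPoints(p,K,np.array([m["k1"],0,0,0,0.])).reshape(h,w,2)
    P=np.dstack([s*d[...,None],d]); W=P@T[:3,:3].T+T[:3,3]
    W[d<=0]=np.nan
    return W
def Rt(st=None):
    q=(st or env.get_state())["orientation"]; return R.from_quat([q[1],q[2],q[3],q[0]])
def row(p,Rm=None):
    """rows units for going to world TCP p and rotation Rm from the present pose"""
    st=env.get_state(); R0=Rt(st); d=R0.inv().apply(np.array(p)-st["tcp_pos"])/0.12
    w=np.zeros(3) if Rm is None else np.degrees((R0.inv()*R.from_matrix(Rm)).as_rotvec())/60
    return d.round(3),w.round(3)
E
python3 - <<'E'
from h import *
a=[]
for n in("scene","top"):
    img,d,m,T=shoot(n); np.savez(f"{n}.npz",img=img,W=cloud(d,m,T)); print(n,m,T[:3,3]); a.append(img)
    for t in("jar","lid","rest","paddle","board","yoke","cup"):
        for o in env.outline_of(n,t):
            if o["conf"]<.3: continue
            W=np.load(f"{n}.npz")["W"][o["mask"]]; print(n,t,round(o["conf"],2),np.round(o["xy"]),np.nanmedian(W,0).round(3),np.nanmin(W,0).round(3),np.nanmax(W,0).round(3))
for n,i in zip(("scene","top"),a): cv2.imwrite(f"pics/{n}0.png",cv2.resize(i,(768,576)))
print(env.get_state())
E
```

```text
pics
scene {'fovy': 49.400896074739634, 'cx': 253.3409257675449, 'cy': 192.1467692651451, 'k1': 0.0010853802788501074, 'rvec': array([ 2.18632243,  1.2387572 , -0.44345138]), 'tvec': array([-0.26264265, -0.29991981,  1.55635053])} [ 1.17882415 -0.39575914  1.01730445]
scene jar 0.84 [184. 240.] [ 0.56  -0.242  0.047] [ 0.368 -0.312 -0.005] [ 0.621 -0.146  0.287]
scene lid 0.89 [311. 154.] [0.489 0.228 0.084] [0.439 0.186 0.041] [0.526 0.283 0.108]
scene lid 0.83 [350. 206.] [0.673 0.243 0.017] [ 0.607  0.199 -0.006] [0.718 0.312 0.055]
scene lid 0.82 [346. 158.] [0.508 0.369 0.017] [0.45  0.285 0.004] [0.549 0.425 0.095]
scene rest 0.7 [315. 172.] [0.539 0.205 0.036] [ 0.427  0.168 -0.007] [0.558 0.333 0.095]
scene paddle 0.86 [181. 212.] [ 0.512 -0.231  0.118] [ 0.33  -0.264 -0.001] [ 0.566 -0.156  0.123]
scene board 0.55 [180. 215.] [ 0.514 -0.233  0.118] [ 0.434 -0.263  0.039] [ 0.566 -0.189  0.123]
scene yoke 0.92 [179. 209.] [ 0.604 -0.25   0.257] [ 0.468 -0.29   0.082] [ 0.621 -0.187  0.287]
scene cup 0.76 [260. 202.] [0.547 0.017 0.038] [ 0.525 -0.011  0.007] [0.576 0.041 0.05
[... 1357 characters left out ...]
 0.8, 'joint_pos': array([1.15739667e+00, 3.13154592e-01, 4.61310445e-02, 1.30359636e+00,
       5.53514219e-06, 1.43120934e+00]), 'qvel': array([ 7.11660694e-04,  2.27095720e-03, -1.40087559e-03, -9.08792463e-05,
       -7.65358779e-04, -3.76925638e-04]), 'tau': array([ 1.35901919e-04, -4.80385637e+01,  2.98797762e+01, -2.87082530e-04,
       -2.08656716e-04, -1.67111227e-05]), 'tcp_pos': array([0.15550499, 0.55362975, 0.25036176]), 'orientation': array([2.14168133e-05, 1.36479055e-01, 9.90642953e-01, 8.56129214e-05]), 'wrist_force': array([-0.35980444, -0.30213147, -0.10958046]), 'ft_torque': array([0.00613614, 0.004426  , 0.0159373 ]), 'grip_force': 0.0, 'finger_gap': 0.08534703227359658}
```

View pics/scene0.png

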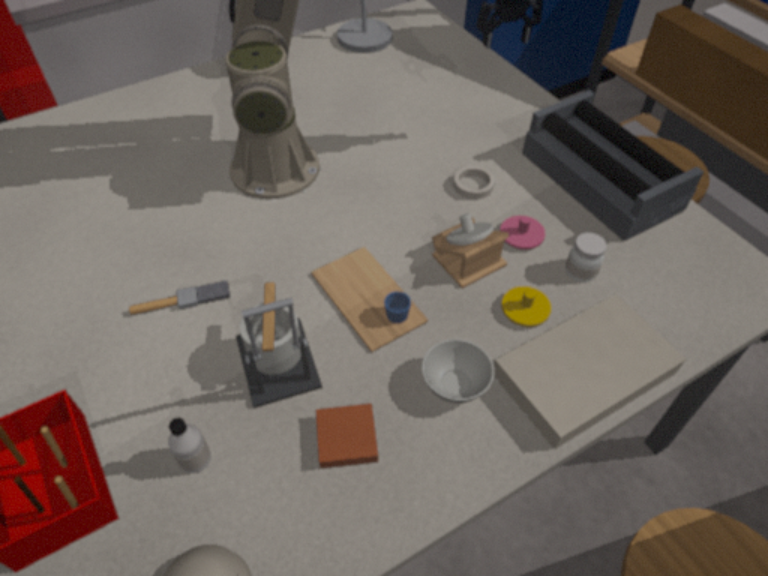

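View pics/top0.png

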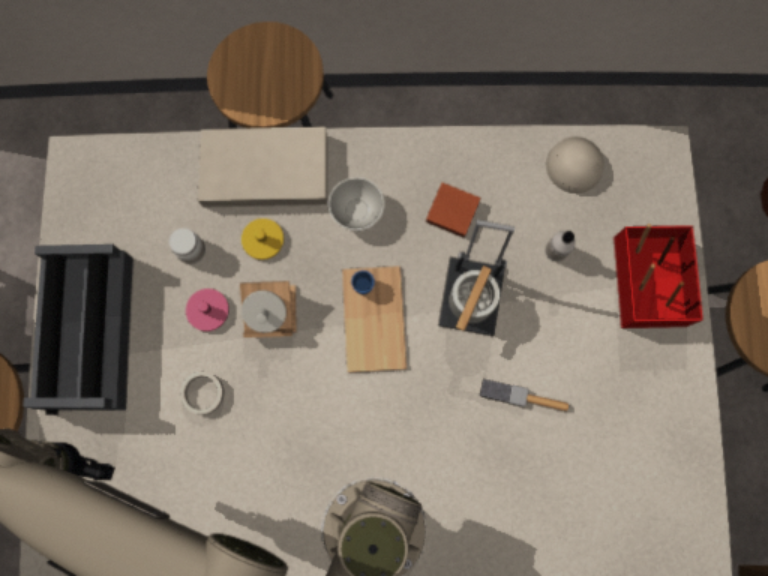

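The scene view shows the jar with paddle and upright yoke at (270,330), the board with cup at (365,300) and (397,307), and the white lid on its rest at (468,240). The pink (522,232) and yellow (527,306) lids are look-alikes. In the top view the jar is at (472,295), the board at (375,318) and the lid at (265,312).

```bash
cat > m.py <<'E'
from h import *
from scipy.optimize import least_squares
for n in("scene","top"):
    z=np.load(n+".npz"); W=z["W"]; im=z["img"]; x,y,h=W[...,0],W[...,1],W[...,2]
    hsv=cv2.cvtColor(im,cv2.COLOR_BGR2HSV); sat=hsv[...,1]; val=hsv[...,2]
    def rect(mk): 
        r=cv2.minAreaRect((W[mk][:,:2]*1000).astype(np.float32)); return np.round(r[0],1),np.round(r[1],1),round(r[2],1),mk.sum()
    near=(x>.38)&(x<.66)&(y>-.36)&(y<-.12)
    pad=near&(h>.105)&(h<.14)&(sat>90); P=W[pad]; c=P.mean(0); ev,V=np.linalg.eigh(np.cov(P[:,:2].T)); 
    print(n,"paddle",c.round(4),rect(pad),"dir",np.degrees(np.arctan2(V[1,1],V[0,1])).round(1))
    rim=near&(h>.098)&(h<.116)&(sat<70)&(val>90)&(x<.6); P=W[rim][:,:2]
    s=least_squares(lambda p:np.hypot(P[:,0]-p[0],P[:,1]-p[1])-p[2],[.53,-.235,.047],loss="soft_l1",f_scale=.003); print("rim",s.x.round(4),len(P),W[rim][:,2].mean().round(4))
    bar=near&(h>.255); bar|=(x>.5)&(x<.75)&(y>-.36)&(y<-.12)&(h>.25);P=W[bar];print("bar+rods top",P.mean(0).round(4),P.max(0).round(3),P.min(0).round(3),rect(bar))
    hb=(x>.5)&(x<.75)&(y>-.36)&(y<-.12)&(h>.27);P=W[hb];ev,V=np.linalg.eigh(np.cov(P[:,:2].T));print("bar",P.mean(0).round(4),np.degrees(np.arctan2(V[1,1],V[0,1])).round(1),len(P))
    plate=(x>.4)&(x<.7)&(y>-.36)&(y<-.12)&(h<.025)&(val<70); print("plate",rect(plate))
    bd=(x>.3)&(x<.65)&(abs(y)<.12)&(h<.02)&(sat>70)&(hsv[...,0]<25); bd=cv2.morphologyEx(bd.astype(np.uint8),cv2.MORPH_OPEN,np.ones((3,3)))>0; print("board",rect(bd),np.nanmedian(W[bd][:,2]))
    cup=(x>.45)&(x<.65)&(abs(y)<.1)&(h>.03); print("cup",W[cup].mean(0).round(3),rect(cup))
    L=(x>.4)&(x<.58)&(y>.15)&(y<.305)&(h>.03)&(sat<60); P=W[L]; nv=np.array([-np.sin(.61),0,np.cos(.61)])
    rs=(x>.4)&(x<.6)&(y>.13)&(y<.3)&(h>.0)&(sat>80)&(h<.12); print("rest",rect(rs)); print("resttop",W[rs&(h>.085)].mean(0).round(3), rect(rs&(h>.085)))
    # lid plane RANSAC
    rng=np.random.default_rng(0);best=None
    for _ in range(400):
        a=P[rng.choice(len(P),3,False)];k=np.cross(a[1]-a[0],a[2]-a[0]);k/=np.linalg.norm(k)+1e-12;k*=np.sign(k[2]);i=abs((P-a[0])@k)<.003
        if best is None or i.sum()>best.sum():best=i
    Q=P[best];c=Q.mean(0);k=np.linalg.svd(Q-c)[2][2];k*=np.sign(k[2]);e=(P-c)@k
    print("lid c",c.round(4),"n",k.round(3),np.degrees(np.arccos(k[2])).round(1),"az",np.degrees(np.arctan2(k[1],k[0])).round(1),len(Q))
    u=np.cross(k,[0,0,1]);u/=np.linalg.norm(u);v=np.cross(k,u);q=np.stack([(Q-c)@u,(Q-c)@v],-1); (cc,rr)=cv2.minEnclosingCircle((q*1000).astype(np.float32)); print("circ centre",(c+u*cc[0]/1000+v*cc[1]/1000).round(4),round(rr,1))
    K=P[e>.02];print("knob mean",K.mean(0).round(4),"top e",np.percentile(e,99).round(3),len(K), "knobtop",P[e>.028].mean(0).round(4))
E
python3 m.py
```

```text
scene paddle [ 0.5069 -0.229   0.118 ] (array([ 497.1, -225.3]), array([ 19.4, 149.6]), 65.2, np.int64(267)) dir 154.1
rim [ 0.5088 -0.2311  0.0482] 213 0.1058
bar+rods top [ 0.6099 -0.2527  0.2789] [ 0.621 -0.215  0.287] [ 0.597 -0.29   0.25 ] (array([ 608.6, -252.1]), array([75.6, 12.9]), 78.6, np.int64(220))
bar [ 0.6102 -0.2528  0.2817] 78.2 192
plate (array([ 525.7, -236.7]), array([127.3, 162.9]), 78.0, np.int64(941))
board (array([475. ,  -9.3]), array([243.3, 134.8]), 2.6, np.int64(2306)) 0.008802551788370194
cup [0.55  0.016 0.045] (array([551.3,  14.5]), array([50. , 52.9]), 58.0, np.int64(201))
rest (array([494.1, 230.5]), array([125.8, 120.7]), 1.4, np.int64(1088))
resttop [0.541 0.23  0.09 ] (array([538.5, 231.4]), array([ 19.7, 110.9]), 0.0, np.int64(138))
lid c [0.4891 0.2302 0.0778] n [-0.559 -0.02   0.829] 34.0 az -177.9 237
circ centre [0.4788 0.2332 0.071 ] 53.7
knob mean [0.4683 0.2321 0.0996] top e 0.036 48 knobtop [0.4654 0.2324 0.1021]
top paddle [ 0.4932 -0.2236  0.1192] (array([ 494.8, -224. ]), array([ 20.1, 149.8]), 64.0, np.int64(274)) dir 154.1
rim [ 0.5064 -0.2307  0.0469] 264 0.1065
bar+rods top [ 0.6047 -0.2499  0.2798] [ 0.618 -0.213  0.292] [ 0.59  -0.289  0.25 ] (array([ 604.6, -251.9]), array([77.1, 16.5]), 79.0, np.int64(113))
bar [ 0.6052 -0.2505  0.2834] 75.9 97
plate (array([ 566.1, -233.1]), array([280.2, 165.4]), 4.8, np.int64(653))
board (array([472.3,  -9.2]), array([241.4, 136.5]), 2.1, np.int64(2459)) 0.009872656166925786
cup [0.553 0.016 0.048] (array([549.1,  16.7]), array([47.3, 49.5]), 89.2, np.int64(100))
rest (array([489.8, 228.6]), array([123.4, 114.3]), 1.6, np.int64(581))
resttop [0.533 0.232 0.091] (array([528.9, 231. ]), array([106.1,  27. ]), 89.3, np.int64(140))
lid c [0.4802 0.2353 0.0734] n [-0.553 -0.009  0.833] 33.6 az -179.1 340
circ centre [0.4794 0.2344 0.0729] 49.7
knob mean [0.4629 0.2327 0.102 ] top e 0.04 54 knobtop [0.4601 0.2325 0.1035]
```

```bash
P="python3 -m pendant"
python3 -m pendant '[{"travel":[-1,-1,0],"rot":[0,0,0.16],"fingers":1},{"travel":[-1,-1,0],"rot":[0,0,0.16],"fingers":1},{"travel":[-1,-1,0],"rot":[0,0,0.16],"fingers":1},{"travel":[-1,-1,0],"rot":[0,0,0.16],"fingers":1}]' 40
python3 -m pendant '[{"travel":[-1,-1,0],"rot":[0,0,0],"fingers":1},{"travel":[-1,-1,0],"rot":[0,0,0],"fingers":1},{"travel":[-1,-1,0],"rot":[0,0,0],"fingers":1},{"travel":[-1,-1,0],"rot":[0,0,0],"fingers":1}]'
python3 - <<'E'
from h import *
print(env.get_state()["joint_pos"].round(3)); 
a=np.radians(64.5); Rm=np.array([[-np.sin(a),np.cos(a),0],[np.cos(a),np.sin(a),0],[0,0,-1]]).copy()
# tool x = y cross z
y=np.array([np.cos(a),np.sin(a),0]);z=np.array([0,0,-1.]);Rm=np.column_stack([np.cross(y,z),y,z])
print(row([.4463,-.2009,.25],Rm))
E
```

```text
clock: 1.2
tcp_pos: [0.2394, 0.4026, 0.2504]
orientation: [0.0, 0.22, 0.975, -0.0]
wrist_force: [-0.1, -0.0, -0.3]
finger_gap: 0.0854
grip_force: 0.0
clock: 1.6
tcp_pos: [0.2963, 0.2429, 0.2505]
orientation: [0.0, 0.22, 0.975, -0.0]
wrist_force: [-0.2, -0.2, 0.8]
finger_gap: 0.0857
grip_force: 0.0
[ 4.770e-01 -6.000e-02 -3.860e-01  1.244e+00 -1.000e-03  9.220e-01]
(array([-2.719, -2.801,  0.008]), array([-0.   ,  0.001,  0.001]))
```

```bash
python3 -m pendant '[{"travel":[-1,-0.8,0],"rot":[0,0,0],"fingers":1},{"travel":[-1,-0.8,0],"rot":[0,0,0],"fingers":1},{"travel":[-1,-0.8,0],"rot":[0,0,0],"fingers":1},{"travel":[-1,-0.8,0],"rot":[0,0,0],"fingers":1}]'
python3 -m pendant '[{"travel":[-1,-1,0],"rot":[0,0,0],"fingers":1},{"travel":[-1,-1,0],"rot":[0,0,0],"fingers":1},{"travel":[-1,-1,0],"rot":[0,0,0],"fingers":0.2},{"travel":[-1,-1,0],"rot":[0,0,0],"fingers":0.2}]'
python3 -m pendant '[{"travel":[-0.72,-1,0.2],"rot":[0,0,0],"fingers":0.2},{"travel":[-0.72,-1,0.2],"rot":[0,0,0],"fingers":0.2},{"travel":[-0.72,-1,0.2],"rot":[0,0,0],"fingers":0.2},{"travel":[-0.72,-1,0.2],"rot":[0,0,0],"fingers":0.2},{"travel":[-0.72,-1,0.2],"rot":[0,0,0],"fingers":0.2}]'
python3 - <<'E'
from h import *
print(env.get_state()["joint_pos"].round(3)); 
a=np.radians(64.5)
y=np.array([np.cos(a),np.sin(a),0]);z=np.array([0,0,-1.]);Rm=np.column_stack([np.cross(y,z),y,z])
print(row([.4463,-.2009,.126],Rm))
img,d,m,T=shoot("wrist"); W=cloud(d,m,T); h=W[...,2]
s=cv2.cvtColor(img,cv2.COLOR_BGR2HSV)[...,1]
pad=(h>.105)&(h<.13)&(s>90)&(W[...,0]>.38)&(W[...,0]<.6)&(W[...,1]<-.15); P=W[pad]
r=cv2.minAreaRect((P[:,:2]*1000).astype(np.float32)); print(r,np.median(P,0))
cv2.imwrite("pics/w1.png",img)
E
```

```text
clock: 2.0
tcp_pos: [0.3658, 0.1033, 0.2506]
orientation: [0.001, 0.223, 0.975, -0.0]
wrist_force: [0.4, 0.7, 0.8]
finger_gap: 0.0854
grip_force: 0.0
clock: 2.4
tcp_pos: [0.4219, -0.0548, 0.2504]
orientation: [0.001, 0.22, 0.975, -0.0]
wrist_force: [0.0, 0.6, -0.2]
finger_gap: 0.0588
grip_force: 0.0
clock: 2.9
tcp_pos: [0.4472, -0.1975, 0.2256]
orientation: [-0.001, 0.22, 0.976, 0.001]
wrist_force: [-0.4, -0.1, -0.8]
finger_gap: 0.0512
grip_force: 0.0
[-5.800e-01  1.580e-01 -2.160e-01  1.199e+00  1.000e-03 -1.370e-01]
(array([-0.007, -0.03 ,  0.83 ]), array([ 0.001, -0.002,  0.002]))
((491.47137451171875, -221.95965576171875), (19.87564468383789, 143.42703247070312), 64.11872863769531) [ 0.48325827 -0.21798348  0.11935667]
```

View pics/w1.png

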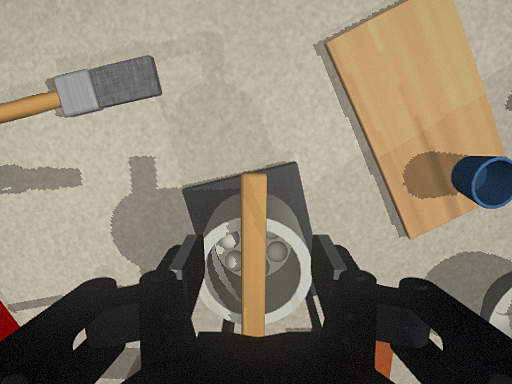

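The wrist view shows the paddle centred between the fingers (column 255), with its front end at row 172. I'll descend, grip and lift.

```bash
python3 -m pendant '[{"travel":[0,-0.02,0.3],"rot":[0,0,0],"fingers":0.2},{"travel":[0,-0.02,0.6],"rot":[0,0,0],"fingers":0.2},{"travel":[0,-0.02,0.83],"rot":[0,0,0],"fingers":0.2},{"travel":[0,-0.02,0.83],"rot":[0,0,0],"fingers":-0.2},{"travel":[0,-0.02,0.83],"rot":[0,0,0],"fingers":-1},{"travel":[0,-0.02,0.83],"rot":[0,0,0],"fingers":-1},{"travel":[0,-0.02,0.83],"rot":[0,0,0],"fingers":-1},{"travel":[0,-0.02,0.83],"rot":[0,0,0],"fingers":-1},{"travel":[0,-0.02,0.83],"rot":[0,0,0],"fingers":-1}]' 40
python3 -m pendant '[{"travel":[0,0,-0.2],"rot":[0,0,0],"fingers":-1},{"travel":[0,0,-0.5],"rot":[0,0,0],"fingers":-1},{"travel":[0,0,-0.5],"rot":[0,0,0],"fingers":-1}]'
python3 - <<'E'
from h import *
st=env.get_state(); f=np.array([-.903,.430]); 
pc=np.array([.495,-.2242]); R0=Rt(st)
img,d,m,T=shoot("wrist"); W=cloud(d,m,T); h=W[...,2]
s=cv2.cvtColor(img,cv2.COLOR_BGR2HSV)[...,1]
pad=(h>.14)&(h<.22)&(s>90); P=W[pad]; r=cv2.minAreaRect((P[:,:2]*1000).astype(np.float32)); print(r,np.median(P,0),np.percentile(P[:,2],[5,95]))
# target: paddle along world dir at yaw 2.3deg, front end toward -x ; tool y at 92.3
a=np.radians(92.3); y=np.array([np.cos(a),np.sin(a),0]);z=np.array([0,0,-1.]);Rm=np.column_stack([np.cross(y,z),y,z])
c=np.array([.453,-.046])+.0545*np.array([-np.cos(np.radians(2.3)),-np.sin(np.radians(2.3))])
print(c,row([*c,.16],Rm))
E
```

```text
clock: 3.85
tcp_pos: [0.4471, -0.1999, 0.1278]
orientation: [0.001, 0.219, 0.976, -0.0]
wrist_force: [0.0, 1.6, 4.9]
finger_gap: 0.0189
grip_force: 44.0
clock: 4.15
tcp_pos: [0.4487, -0.2011, 0.1911]
orientation: [0.004, 0.219, 0.976, -0.001]
wrist_force: [0.1, -0.0, -0.5]
finger_gap: 0.0186
grip_force: 43.4
((454.3883361816406, -210.1392059326172), (53.33379364013672, 64.59825897216797), 43.812171936035156) [ 0.45274639 -0.20400554  0.18270199] [0.1806181  0.20996165]
[ 0.39854391 -0.04818718] (array([0.916, 0.973, 0.238]), array([-0.002,  0.005, -0.46 ]))
```

```bash
python3 -m pendant '[{"travel":[0.3,0.3,0],"rot":[0,0,-0.1],"fingers":-1},{"travel":[0.6,0.6,0],"rot":[0,0,-0.2],"fingers":-1},{"travel":[0.92,0.97,0],"rot":[0,0,-0.34],"fingers":-1},{"travel":[0.92,0.97,0.24],"rot":[0,0,-0.46],"fingers":-1},{"travel":[0.92,0.97,0.5],"rot":[0,0,-0.46],"fingers":-1},{"travel":[0.92,0.97,0.8],"rot":[0,0,-0.46],"fingers":-1},{"travel":[0.92,0.97,0.8],"rot":[0,0,-0.46],"fingers":-1},{"travel":[0.92,0.97,0.8],"rot":[0,0,-0.46],"fingers":-1}]'
python3 - <<'E'
from h import *
a=np.radians(92.3); y=np.array([np.cos(a),np.sin(a),0]);z=np.array([0,0,-1.]);Rm=np.column_stack([np.cross(y,z),y,z])
print(row([.3985,-.0482,.031],Rm))
img,d,m,T=shoot("scene"); 
W=cloud(d,m,T); h=W[...,2]; hsv=cv2.cvtColor(img,cv2.COLOR_BGR2HSV)
cv2.imwrite("pics/s2.png",cv2.resize(img[140:270,130:330],(800,520),interpolation=cv2.INTER_CUBIC))
E
```

```text
clock: 5.0
tcp_pos: [0.3953, -0.0468, 0.0903]
orientation: [-0.001, -0.02, 1.0, 0.001]
wrist_force: [0.3, 0.1, -0.1]
finger_gap: 0.0185
grip_force: 43.4
(array([-0.028, -0.013,  0.494]), array([ 0.001, -0.003, -0.   ]))
```

View pics/s2.png

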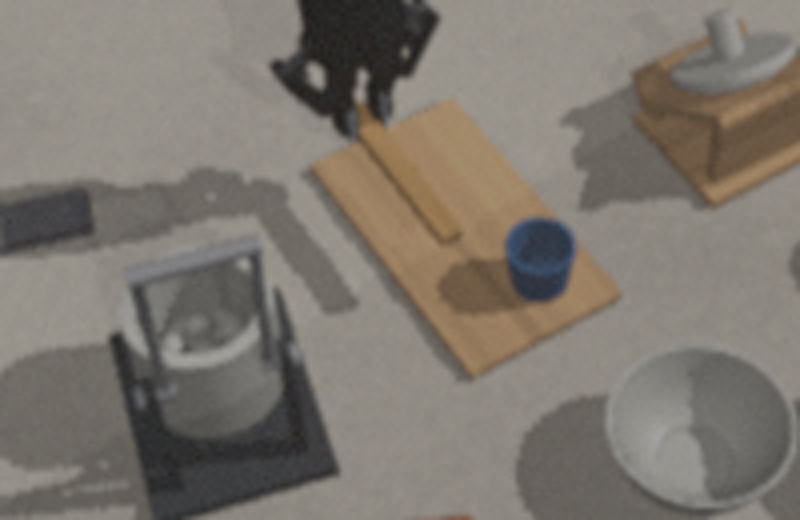

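The paddle is held parallel to the board and clear of the cup (cup at (540,260) in the crop). I'll lower it.

```bash
python3 -m pendant '[{"travel":[0,0,0.3],"rot":[0,0,0],"fingers":-1},{"travel":[0,0,0.4],"rot":[0,0,0],"fingers":-1},{"travel":[0,0,0.45],"rot":[0,0,0],"fingers":-1},{"travel":[0,0,0.48],"rot":[0,0,0],"fingers":-1},{"travel":[0,0,0.48],"rot":[0,0,0],"fingers":-1}]'
```

```text
clock: 5.55
tcp_pos: [0.3972, -0.0475, 0.0339]
orientation: [0.001, -0.02, 1.0, -0.0]
wrist_force: [-0.4, 0.7, 0.3]
finger_gap: 0.0186
grip_force: 43.4
```

```bash
python3 -m pendant '[{"travel":[0,0,0.015],"rot":[0,0,0],"fingers":-1},{"travel":[0,0,0.03],"rot":[0,0,0],"fingers":-1},{"travel":[0,0,0.03],"rot":[0,0,0],"fingers":-1}]'
```

```text
clock: 5.85
tcp_pos: [0.3972, -0.0474, 0.0309]
orientation: [0.001, -0.02, 1.0, -0.0]
wrist_force: [-2.3, 0.5, 12.0]
finger_gap: 0.0188
grip_force: 44.9
```

```bash
python3 -m pendant '[{"travel":[0,0,-0.01],"rot":[0,0,0],"fingers":-0.2},{"travel":[0,0,-0.01],"rot":[0,0,0],"fingers":0},{"travel":[0,0,-0.01],"rot":[0,0,0],"fingers":0},{"travel":[0,0,-0.3],"rot":[0,0,0],"fingers":0},{"travel":[0,0,-0.7],"rot":[0,0,0],"fingers":0},{"travel":[0,0,-1],"rot":[0,0,0],"fingers":0.6},{"travel":[0,0,-1],"rot":[0,0,0],"fingers":0.6}]'
cat > lid.py <<'E'
from h import *
def Rlid(yaw=1.7,tilt=35):
    a=np.radians(yaw);t=np.radians(tilt); n=np.array([-np.sin(t)*np.cos(a),-np.sin(t)*np.sin(a),np.cos(t)])
    y=np.array([-np.sin(a),np.cos(a),0]);z=-n; return n,np.column_stack([np.cross(y,z),y,z])
K=np.array([.4658,.2328,.0908])
E
python3 - <<'E'
from lid import *
n,Rm=Rlid(); st=env.get_state(); print(st["joint_pos"].round(2),st["tcp_pos"],n)
print(row(K+.10*n,Rm))
img,d,m,T=shoot("scene"); W=cloud(d,m,T); h=W[...,2]; s=cv2.cvtColor(img,cv2.COLOR_BGR2HSV)[...,1]
p=(h>.017)&(h<.035)&(W[...,0]>.34)&(W[...,0]<.6)&(W[...,1]>-.09)&(W[...,1]<-.02); P=W[p]; print(cv2.minAreaRect((P[:,:2]*1000).astype(np.float32)),np.median(P[:,2]),np.ptp(P[:,2]))
E
```

```text
clock: 6.55
tcp_pos: [0.3995, -0.0481, 0.1541]
orientation: [0.004, -0.02, 1.0, -0.001]
wrist_force: [0.2, -0.8, 0.4]
finger_gap: 0.0682
grip_force: 0.0
[-0.32  0.03 -0.54  0.99  0.   -0.36] [ 0.39954115 -0.04811646  0.15407507] [-0.57332398 -0.01701586  0.81915204]
(array([-0.17 ,  2.321, -0.161]), array([ 0.   , -0.575,  0.011]))
((455.4421081542969, -47.24549102783203), (152.10601806640625, 20.01173973083496), 1.4502153396606445) 0.020826273012765184 0.008652385748128433
```

```bash
python3 -m pendant '[{"travel":[0,0.4,-0.2],"rot":[0,0,0],"fingers":0.6},{"travel":[0,0.8,-0.3],"rot":[0,0,0],"fingers":0.6},{"travel":[0,1,-0.3],"rot":[0,0,0],"fingers":0.6},{"travel":[0,1,-0.3],"rot":[0,0,0],"fingers":0.6}]'
python3 -m pendant '[{"travel":[0,0.4,0],"rot":[0,-0.1,0],"fingers":0.6},{"travel":[0,0.8,0],"rot":[0,-0.22,0],"fingers":0.6},{"travel":[0,1,0],"rot":[0,-0.34,0],"fingers":0.6},{"travel":[0,1,0],"rot":[0,-0.46,0],"fingers":0.6},{"travel":[0,1,0],"rot":[0,-0.57,0],"fingers":0.6},{"travel":[0,1,0],"rot":[0,-0.57,0],"fingers":0.6}]'
python3 - <<'E'
from lid import *
n,Rm=Rlid(); st=env.get_state(); print(st["joint_pos"].round(2))
print(row(K+.08*n,Rm))
img,d,m,T=shoot("wrist"); W=cloud(d,m,T); np.savez("wl.npz",img=img,W=W); cv2.imwrite("pics/w3.png",img)
E
```

```text
clock: 7.0
tcp_pos: [0.3904, 0.0752, 0.1846]
orientation: [-0.001, -0.022, 1.0, 0.0]
wrist_force: [-0.3, -0.7, -0.2]
finger_gap: 0.0683
grip_force: 0.0
clock: 7.6
tcp_pos: [0.3804, 0.1906, 0.1794]
orientation: [0.29, -0.021, 0.957, 0.004]
wrist_force: [-0.2, -0.3, -0.8]
finger_gap: 0.0683
grip_force: 0.0
[ 0.41 -0.31 -0.94  0.39 -0.2   0.31]
(array([-0.179,  0.327,  0.349]), array([ 0.004, -0.021,  0.012]))
```

View pics/w3.png

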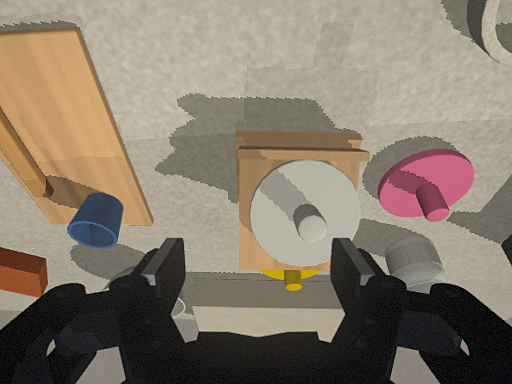

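The wrist view shows the white lid centred at (305,215) with its knob top at (313,228), and the pink lid to its right. I'll refine the lid pose from this picture.

```bash
python3 - <<'E'
from lid import *
z=np.load("wl.npz"); W=z["W"]; im=z["img"]; s=cv2.cvtColor(im,cv2.COLOR_BGR2HSV)[...,1]
x,y,h=W[...,0],W[...,1],W[...,2]
P=W[(x>.4)&(x<.58)&(y>.15)&(y<.305)&(h>.03)&(s<60)]; rng=np.random.default_rng(0);best=None
for _ in range(400):
    a=P[rng.choice(len(P),3,False)];k=np.cross(a[1]-a[0],a[2]-a[0]);k/=np.linalg.norm(k)+1e-12;k*=np.sign(k[2]);i=abs((P-a[0])@k)<.002
    if best is None or i.sum()>best.sum():best=i
Q=P[best];c=Q.mean(0);k=np.linalg.svd(Q-c,full_matrices=False)[2][2];k*=np.sign(k[2]);e=(P-c)@k
u=np.cross(k,[0,0,1]);u/=np.linalg.norm(u);v=np.cross(k,u);q=np.stack([(Q-c)@u,(Q-c)@v],-1);cc,rr=cv2.minEnclosingCircle((q*1000).astype(np.float32))
C=c+u*cc[0]/1000+v*cc[1]/1000; print(k.round(3),np.degrees(np.arccos(k[2])),C.round(4),rr,len(Q))
t=P[abs(e-.036)<.003]; t0=(t-c)@np.c_[u,v]; tc,tr=cv2.minEnclosingCircle((t0*1000).astype(np.float32)); print("top",len(t),(c+u*tc[0]/1000+v*tc[1]/1000+.036*k).round(4),tr, "knobpt",(C+.023*k).round(4),(c+u*tc[0]/1000+v*tc[1]/1000+.023*k).round(4))
E
```

```text
[-0.574 -0.013  0.819] 35.01755136775879 [0.4782 0.2368 0.0738] 49.80864715576172 7967
top 670 [0.4573 0.2366 0.1031] 11.825881958007812 knobpt [0.465  0.2365 0.0927] [0.4648 0.2368 0.0925]
```

```bash
python3 - <<'E'
from lid import *
K=np.array([.465,.2358,.092]); n,Rm=Rlid(1.3)
print(row(K+.07*n,Rm),row(K,Rm))
E
```

```text
(array([-0.15 ,  0.348,  0.427]), array([ 0.008, -0.02 ,  0.016])) (array([-0.162,  0.343,  1.011]), array([ 0.008, -0.02 ,  0.016]))
```

```bash
python3 -m pendant '[{"travel":[-0.15,0.35,0.2],"rot":[0,-0.02,0.01],"fingers":0.4},{"travel":[-0.15,0.35,0.43],"rot":[0,-0.02,0.01],"fingers":0.4},{"travel":[-0.155,0.35,0.43],"rot":[0,-0.02,0.01],"fingers":0.2},{"travel":[-0.16,0.345,0.7],"rot":[0,-0.02,0.01],"fingers":0.2},{"travel":[-0.16,0.345,0.9],"rot":[0,-0.02,0.01],"fingers":0.2},{"travel":[-0.16,0.345,1],"rot":[0,-0.02,0.01],"fingers":0.2},{"travel":[-0.16,0.345,1],"rot":[0,-0.02,0.01],"fingers":0.2}]' 60
python3 - <<'E'
from lid import *
K=np.array([.465,.2358,.092]); n,Rm=Rlid(1.3); print(row(K,Rm))
img,d,m,T=shoot("scene"); cv2.imwrite("pics/s4.png",cv2.resize(img[110:200,260:380],(800,600),interpolation=cv2.INTER_CUBIC))
E
```

```text
clock: 8.35
tcp_pos: [0.4694, 0.2362, 0.0957]
orientation: [0.302, -0.013, 0.953, 0.007]
wrist_force: [0.2, -0.6, 0.1]
finger_gap: 0.0511
grip_force: 0.0
(array([ 0.048, -0.003,  0.004]), array([0.007, 0.003, 0.002]))
```

View pics/s4.png

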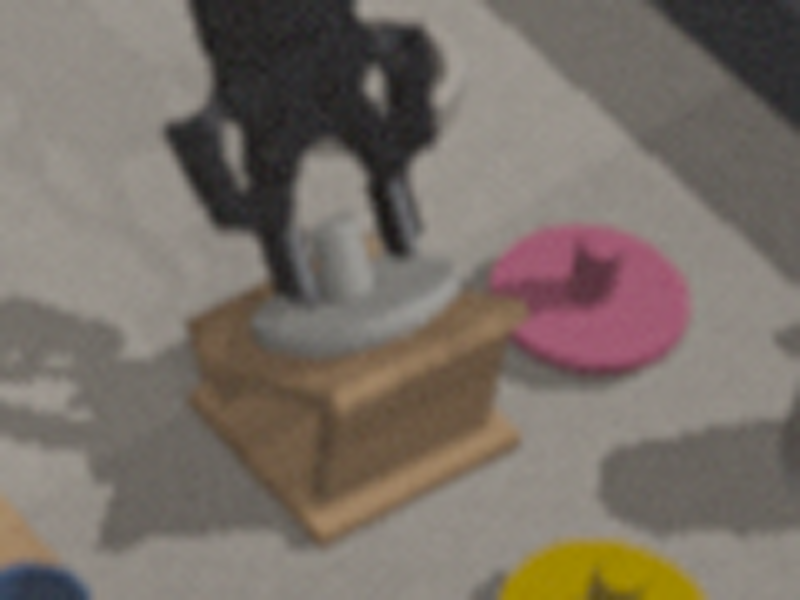

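The fingers straddle the knob (crop (340,255)). I'll make a small correction in x, then close.

```bash
python3 -m pendant '[{"travel":[0.048,0,0],"rot":[0,0,0],"fingers":0.2},{"travel":[0.048,0,0],"rot":[0,0,0],"fingers":0},{"travel":[0.048,0,0],"rot":[0,0,0],"fingers":-0.5},{"travel":[0.048,0,0],"rot":[0,0,0],"fingers":-1},{"travel":[0.048,0,0],"rot":[0,0,0],"fingers":-1},{"travel":[0.048,0,0],"rot":[0,0,0],"fingers":-1},{"travel":[0.048,0,0],"rot":[0,0,0],"fingers":-1},{"travel":[0.048,0,0],"rot":[0,0,0],"fingers":-1}]' 60
python3 - <<'E'
from lid import *
K=np.array([.465,.2358,.092]); n,Rm=Rlid(1.3); print(row(K,Rm)); print(env.get_state()["ft_torque"])
E
```

```text
clock: 9.2
tcp_pos: [0.4633, 0.2374, 0.0946]
orientation: [0.305, -0.014, 0.952, 0.008]
wrist_force: [-5.3, -1.2, 6.6]
finger_gap: 0.0223
grip_force: 58.3
(array([ 0.002, -0.014,  0.025]), array([0.01 , 0.008, 0.004]))
[-0.37522648  0.63034013 -0.19885452]
```

```bash
python3 -m pendant '[{"travel":[0,0,-0.1],"rot":[0,0,0],"fingers":-1},{"travel":[0,0,-0.3],"rot":[0,0,0],"fingers":-1},{"travel":[0,0,-0.6],"rot":[0,0,0],"fingers":-1},{"travel":[-0.1,0,-0.9],"rot":[0,0,0],"fingers":-1},{"travel":[-0.1,0,-0.9],"rot":[0,0,0],"fingers":-1}]' 80
python3 - <<'E'
from lid import *
a=np.radians(78); y=np.array([np.cos(a),np.sin(a),0]);z=np.array([0,0,-1.]);Rm=np.column_stack([np.cross(y,z),y,z])
st=env.get_state();print(st["wrist_force"],st["tcp_pos"],row([.47,.15,.25],Rm))
E
```

```text
clock: 9.7
tcp_pos: [0.4115, 0.2364, 0.1939]
orientation: [0.307, -0.014, 0.952, 0.01]
wrist_force: [1.5, 0.4, -2.7]
finger_gap: 0.0217
grip_force: 79.2
[ 1.47165533  0.40457319 -2.72585906] [0.41145917 0.23642643 0.19394335] (array([-0.653, -0.732, -0.114]), array([0.081, 0.592, 0.221]))
```

```bash
python3 -m pendant '[{"travel":[-0.1,-0.1,0],"rot":[0.015,0.1,0.04],"fingers":-1},{"travel":[-0.2,-0.2,-0.03],"rot":[0.03,0.2,0.08],"fingers":-1},{"travel":[-0.33,-0.35,-0.06],"rot":[0.045,0.32,0.12],"fingers":-1},{"travel":[-0.5,-0.5,-0.1],"rot":[0.06,0.44,0.17],"fingers":-1},{"travel":[-0.6,-0.65,-0.11],"rot":[0.075,0.53,0.2],"fingers":-1},{"travel":[-0.65,-0.73,-0.11],"rot":[0.081,0.592,0.221],"fingers":-1},{"travel":[-0.65,-0.73,-0.11],"rot":[0.081,0.592,0.221],"fingers":-1},{"travel":[-0.65,-0.73,-0.11],"rot":[0.081,0.592,0.221],"fingers":-1}]'
python3 - <<'E'
from lid import *
a=np.radians(78); y=np.array([np.cos(a),np.sin(a),0]);z=np.array([0,0,-1.]);Rm=np.column_stack([np.cross(y,z),y,z])
print(row([.506,-.23,.23],Rm))
E
```

```text
clock: 10.5
tcp_pos: [0.4694, 0.1488, 0.2426]
orientation: [-0.004, 0.105, 0.994, -0.002]
wrist_force: [-1.0, -0.4, -1.6]
finger_gap: 0.0217
grip_force: 79.1
(array([-0.96 , -3.022,  0.115]), array([-0.005, -0.006, -0.001]))
```

```bash
python3 -m pendant '[{"travel":[-0.1,-0.3,0],"rot":[0,0,0],"fingers":-1},{"travel":[-0.2,-0.65,0],"rot":[0,0,0],"fingers":-1},{"travel":[-0.32,-1,0],"rot":[0,0,0],"fingers":-1},{"travel":[-0.32,-1,0],"rot":[0,0,0],"fingers":-1},{"travel":[-0.32,-1,0],"rot":[0,0,0],"fingers":-1}]'
python3 - <<'E'
from lid import *
from scipy.optimize import least_squares
for n in("scene","top"):
    img,d,m,T=shoot(n); W=cloud(d,m,T); s=cv2.cvtColor(img,cv2.COLOR_BGR2HSV); x,y,h=W[...,0],W[...,1],W[...,2]
    rim=(x>.42)&(x<.565)&(y>-.30)&(y<-.16)&(h>.1)&(h<.113)&(s[...,1]<70)&(s[...,2]>80); P=W[rim][:,:2]
    o=least_squares(lambda p:np.hypot(P[:,0]-p[0],P[:,1]-p[1])-p[2],[.508,-.231,.047],loss="soft_l1",f_scale=.002)
    f=cv2.minEnclosingCircle((P*1000).astype(np.float32)); print(n,"rim",o.x.round(4),f,len(P),np.median(W[rim][:,2]))
    b=(x>.5)&(x<.7)&(y>-.34)&(y<-.16)&(h>.265);print("bar",W[b].mean(0).round(4),W[b].max(0))
    p=(h>.017)&(h<.035)&(x>.34)&(x<.6)&(y>-.09)&(y<-.02)
img,d,m,T=shoot("wrist"); W=cloud(d,m,T); s=cv2.cvtColor(img,cv2.COLOR_BGR2HSV)
st=env.get_state(); R0=Rt(st); L=R0.inv().apply((W-st["tcp_pos"]).reshape(-1,3)).reshape(W.shape)
D=(L[...,2]>.012)&(L[...,2]<.032)&(np.hypot(L[...,0],L[...,1])<.065)&(np.hypot(L[...,0],L[...,1])>.016)&(s[...,1]<60)&(s[...,2]>90); P=L[D]; c=np.median(P,0); 
for _ in range(5):
    k=np.linalg.svd(P-P.mean(0),full_matrices=False)[2][2]; e=(P-P.mean(0))@k; P=P[abs(e)<.003]
print("disc normal in tool",k.round(3),"tilt world",R0.apply(k).round(3),len(P),P.mean(0).round(4)); 
print("max x in tool (far edge)",np.percentile(P[:,0],99.7),P[:,1].min(),P[:,1].max())
A=np.c_[P[:,:2],np.ones(len(P))]; print("z at tool axis",np.linalg.lstsq(A,P[:,2],rcond=None)[0])
cv2.imwrite("pics/w5.png",img)
E
```

```text
clock: 11.0
tcp_pos: [0.4808, 0.0237, 0.2442]
orientation: [-0.003, 0.106, 0.994, -0.002]
wrist_force: [0.6, 0.2, -2.7]
finger_gap: 0.0221
grip_force: 79.5
scene rim [ 0.5088 -0.2314  0.048 ] ((509.4713134765625, -230.47396850585938), 53.58382034301758) 243 0.1051584518634685
bar [ 0.6103 -0.2526  0.2814] [ 0.62334447 -0.21507989  0.28744039]
top rim [ 0.5066 -0.2311  0.047 ] ((506.9028015136719, -231.4920196533203), 52.73577880859375) 289 0.10655685837248496
bar [ 0.6051 -0.2509  0.2821] [ 0.62046549 -0.21368538  0.29235364]
disc normal in tool [-0.007  0.006 -1.   ] tilt world [0.014 0.008 1.   ] 17101 [ 0.0155 -0.0002  0.0255]
max x in tool (far edge) 0.04946109430787416 -0.049744463621805464 0.04948231561941306
z at tool axis [-0.0068405   0.00582709  0.02557884]
```

View pics/w5.png

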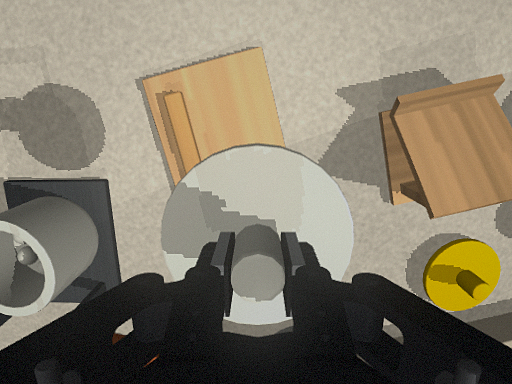

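The wrist view shows the lid held centred and level (disc around (258,235)). The jar rim is partly in view at the left (25,255), so I'll measure it from this camera too.

```bash
python3 - <<'E'
from lid import *
from scipy.optimize import least_squares
img,d,m,T=shoot("wrist"); W=cloud(d,m,T); s=cv2.cvtColor(img,cv2.COLOR_BGR2HSV); x,y,h=W[...,0],W[...,1],W[...,2]
rim=(x>.42)&(x<.58)&(y>-.30)&(y<-.14)&(h>.102)&(h<.112)&(s[...,1]<70)&(s[...,2]>70); P=W[rim]
print(len(P),np.median(P[:,2]),P.min(0),P.max(0)); P=P[:,:2]
o=least_squares(lambda p:np.hypot(P[:,0]-p[0],P[:,1]-p[1])-.0465,[.508,-.231],loss="soft_l1",f_scale=.002); print(o.x)
a=P-o.x; r=np.hypot(*a.T); b=np.degrees(np.arctan2(a[:,1],a[:,0]))//30
for k in range(-6,6):
    if (b==k).sum()>5: print(k*30,np.percentile(r[b==k],[2,98]).round(4),(b==k).sum())
E
```

```text
1927 0.10711562699581545 [ 0.45788467 -0.25670809  0.10200266] [ 0.55854825 -0.1771132   0.10955899]
[ 0.50580228 -0.22804159]
-60 [0.0424 0.0524] 45
-30 [0.0418 0.053 ] 257
0 [0.0412 0.0519] 218
30 [0.0404 0.0512] 256
60 [0.0392 0.0504] 324
90 [0.0387 0.0499] 344
120 [0.0391 0.0499] 340
150 [0.0391 0.0502] 143
```

```bash
python3 -m pendant '[{"travel":[-0.1,-0.35,0],"rot":[0,0,0],"fingers":-1},{"travel":[-0.2,-0.7,0],"rot":[0,0,0],"fingers":-1},{"travel":[-0.32,-1,0],"rot":[0,0,0],"fingers":-1}]'
python3 -m pendant '[{"travel":[-0.1,-0.4,0],"rot":[0,0,0],"fingers":-1},{"travel":[-0.25,-0.75,0.1],"rot":[0,0,0],"fingers":-1},{"travel":[-0.32,-0.95,0.3],"rot":[0,0,0],"fingers":-1},{"travel":[-0.32,-0.95,0.3],"rot":[0,0,0],"fingers":-1},{"travel":[-0.32,-0.95,0.3],"rot":[0,0,0],"fingers":-1}]'
python3 - <<'E'
from lid import *
a=np.radians(78); y=np.array([np.cos(a),np.sin(a),0]);z=np.array([-.014,-.008,-1.]);z/=np.linalg.norm(z)
# tilt the tool so that the lid normal (now .014,.008,1 with tool as is) is vertical
st=env.get_state(); R0=Rt(st); k=R0.apply([-.007,.006,-1]); ax=np.cross(k,[0,0,1]); Rm=(R.from_rotvec(ax)*R0).as_matrix()
print(k,st["tcp_pos"],row([.507,-.230,.160],Rm),st["wrist_force"])
E
```

```text
clock: 11.5
tcp_pos: [0.4944, -0.1016, 0.245]
orientation: [-0.003, 0.103, 0.995, -0.002]
wrist_force: [0.9, 0.5, -2.9]
finger_gap: 0.022
grip_force: 79.8
clock: 12.0
tcp_pos: [0.5076, -0.2204, 0.2082]
orientation: [-0.004, 0.105, 0.994, -0.001]
wrist_force: [0.1, 0.0, -2.0]
finger_gap: 0.0218
grip_force: 79.8
[0.0163978  0.00632592 0.99988804] [ 0.50757616 -0.22042637  0.20824109] (array([-0.015, -0.078,  0.402]), array([-0.009, -0.014, -0.   ])) [ 0.09230095  0.02809111 -2.04403676]
```

```bash
python3 -m pendant '[{"travel":[-0.015,-0.078,0.1],"rot":[-0.009,-0.014,0],"fingers":-1},{"travel":[-0.015,-0.078,0.25],"rot":[-0.009,-0.014,0],"fingers":-1},{"travel":[-0.015,-0.078,0.38],"rot":[-0.009,-0.014,0],"fingers":-1},{"travel":[-0.015,-0.078,0.4],"rot":[-0.009,-0.014,0],"fingers":-1},{"travel":[-0.015,-0.078,0.4],"rot":[-0.009,-0.014,0],"fingers":-1}]'
python3 - <<'E'
from lid import *
st=env.get_state(); print(row([.507,-.230,.146]),Rt(st).apply([-.007,.006,-1]))
E
```

```text
clock: 12.5
tcp_pos: [0.5076, -0.2297, 0.1618]
orientation: [0.005, 0.104, 0.995, 0.002]
wrist_force: [-0.3, 0.4, -2.1]
finger_gap: 0.0217
grip_force: 79.8
(array([ 0.006, -0.004,  0.132]), array([0., 0., 0.])) [-0.00192335  0.00177363  1.00003908]
```

```bash
python3 -m pendant '[{"travel":[0,0,0.04],"rot":[0,0,0],"fingers":-1},{"travel":[0,0,0.08],"rot":[0,0,0],"fingers":-1},{"travel":[0,0,0.12],"rot":[0,0,0],"fingers":-1},{"travel":[0,0,0.14],"rot":[0,0,0],"fingers":-1},{"travel":[0,0,0.14],"rot":[0,0,0],"fingers":-1}]'
```

```text
clock: 13.0
tcp_pos: [0.5073, -0.231, 0.1439]
orientation: [0.004, 0.105, 0.994, 0.002]
wrist_force: [0.0, -0.1, -3.0]
finger_gap: 0.0217
grip_force: 79.8
```

```bash
python3 -m pendant '[{"travel":[0,0,0.01],"rot":[0,0,0],"fingers":-1},{"travel":[0,0,0.018],"rot":[0,0,0],"fingers":-1},{"travel":[0,0,0.018],"rot":[0,0,0],"fingers":-1}]'
```

```text
clock: 13.3
tcp_pos: [0.5077, -0.2314, 0.143]
orientation: [0.005, 0.105, 0.994, 0.002]
wrist_force: [-2.6, 0.1, 2.0]
finger_gap: 0.0224
grip_force: 80.7
```

```bash
python3 -m pendant '[{"travel":[0,0,0.008],"rot":[0,0,0],"fingers":-1},{"travel":[0,0,0.008],"rot":[0,0,0],"fingers":-0.6},{"travel":[0,0,0.004],"rot":[0,0,0],"fingers":-0.3},{"travel":[0,0,0],"rot":[0,0,0],"fingers":0},{"travel":[0,0,0],"rot":[0,0,0],"fingers":0},{"travel":[0,0,-0.3],"rot":[0,0,0],"fingers":0},{"travel":[0,0,-0.7],"rot":[0,0,0],"fingers":0},{"travel":[0,0,-1],"rot":[0,0,0],"fingers":0},{"travel":[0,0,-1],"rot":[0,0,0],"fingers":0}]'
python3 -m pendant '[{"travel":[0.4,0.2,-0.3],"rot":[0,0,0],"fingers":0},{"travel":[0.7,0.4,-0.6],"rot":[0,0,0],"fingers":0},{"travel":[0.7,0.4,-0.6],"rot":[0,0,0],"fingers":0}]'
python3 - <<'E'
from lid import *
img,d,m,T=shoot("wrist"); W=cloud(d,m,T); s=cv2.cvtColor(img,cv2.COLOR_BGR2HSV); x,y,h=W[...,0],W[...,1],W[...,2]
D=(x>.42)&(x<.6)&(y>-.31)&(y<-.15)&(h>.105)&(h<.13)&(s[...,1]<60)&(s[...,2]>100); P=W[D]
for _ in range(5):
    k=np.linalg.svd(P-P.mean(0),full_matrices=False)[2][2]; e=(P-P.mean(0))@k; P=P[abs(e)<.002]
print(k*np.sign(k[2]),P.mean(0),len(P),cv2.minEnclosingCircle((P[:,:2]*1000).astype(np.float32)))
b=(x>.5)&(x<.75)&(y>-.36)&(y<-.12)&(h>.27);print("bar",W[b].mean(0) if b.any() else None,b.sum())
cv2.imwrite("pics/w6.png",img); print(env.get_state()["tcp_pos"])
E
```

```text
clock: 14.2
tcp_pos: [0.5088, -0.2329, 0.2681]
orientation: [0.009, 0.105, 0.994, -0.001]
wrist_force: [0.8, -0.0, 0.6]
finger_gap: 0.0431
grip_force: 0.0
clock: 14.5
tcp_pos: [0.4321, -0.1656, 0.3355]
orientation: [0.005, 0.105, 0.994, 0.002]
wrist_force: [0.5, 0.8, -0.8]
finger_gap: 0.0424
grip_force: 0.0
[-0.01389418  0.0061042   0.99988484] [ 0.503953   -0.2231115   0.11738053] 2783 ((507.0722961425781, -231.03758239746094), 49.96097183227539)
bar None 0
[ 0.43176798 -0.1649439   0.33723835]
```

View pics/w6.png

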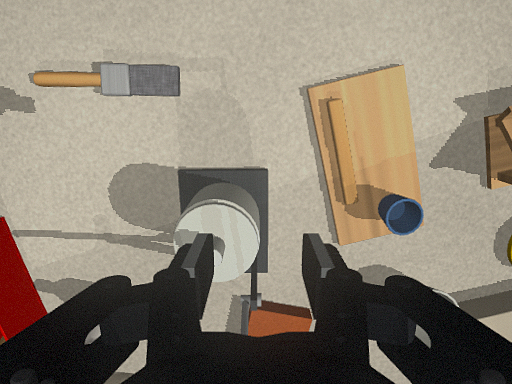

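The wrist view shows the lid home on the jar at (215,240), level (normal within 1°) with its top at 117.4 mm, and the paddle and cup in place. Next is the yoke.

```bash
cat >> lid.py <<'E'
def Rdown(yaw):
    a=np.radians(yaw); y=np.array([np.cos(a),np.sin(a),0]);z=np.array([0,0,-1.]);return np.column_stack([np.cross(y,z),y,z])
J=np.array([.507,-.231]); jx=np.array([np.cos(np.radians(-12)),np.sin(np.radians(-12))])
def bar(q): return np.r_[J+jx*(.072-.16*np.cos(q)),.122+.16*np.sin(q)]
E
python3 -m pendant '[{"travel":[0,0,-0.3],"rot":[0,0,0.14],"fingers":0},{"travel":[0,0,-0.4],"rot":[0,0,0.28],"fingers":0},{"travel":[0,0,-0.4],"rot":[0,0,0.42],"fingers":0},{"travel":[0,0,-0.4],"rot":[0,0,0.56],"fingers":0},{"travel":[0,0,-0.4],"rot":[0,0,0.7],"fingers":0},{"travel":[0,0,-0.4],"rot":[0,0,0.84],"fingers":0},{"travel":[0,0,-0.4],"rot":[0,0,0.84],"fingers":0}]' 40
python3 - <<'E'
from lid import *
b=bar(1.764); print(b,row(b+[0,0,.08],Rdown(-12)),env.get_state()["joint_pos"].round(2))
E
```

```text
clock: 15.25
tcp_pos: [0.4336, -0.1676, 0.3805]
orientation: [0.003, 0.519, 0.855, 0.004]
wrist_force: [-0.1, -0.2, -0.4]
finger_gap: 0.0425
grip_force: 0.0
[ 0.60747594 -0.25235682  0.27902306] (array([-1.295,  0.958,  0.19 ]), array([ 0.009, -0.002,  0.658])) [-0.55  0.09  0.08  1.56  0.01  0.54]
```

```bash
python3 -m pendant '[{"travel":[-0.25,0.2,0],"rot":[0,0,0.14],"fingers":0},{"travel":[-0.5,0.4,0],"rot":[0,0,0.28],"fingers":0},{"travel":[-0.75,0.6,0],"rot":[0,0,0.42],"fingers":0},{"travel":[-1,0.74,0],"rot":[0,0,0.56],"fingers":0},{"travel":[-1,0.74,0],"rot":[0,0,0.658],"fingers":0},{"travel":[-1,0.74,0],"rot":[0,0,0.658],"fingers":0}]' 40
python3 - <<'E'
from lid import *
b=bar(1.764); print(row(b+[0,0,.06],Rdown(-12)),env.get_state()["joint_pos"].round(2))
E
```

```text
clock: 15.85
tcp_pos: [0.5683, -0.2334, 0.3803]
orientation: [0.001, 0.776, 0.631, 0.004]
wrist_force: [-0.1, 0.3, -0.2]
finger_gap: 0.0421
grip_force: 0.0
(array([-0.09 ,  0.349,  0.345]), array([ 0.006, -0.005,  0.004])) [-0.52  0.4   0.49  1.66  0.01  1.25]
```

```bash
python3 -m pendant '[{"travel":[-0.09,0.35,0.1],"rot":[0,0,0],"fingers":0},{"travel":[-0.09,0.35,0.345],"rot":[0,0,0],"fingers":0},{"travel":[-0.09,0.35,0.345],"rot":[0,0,0],"fingers":0},{"travel":[-0.09,0.35,0.345],"rot":[0,0,0],"fingers":0}]' 40
python3 - <<'E'
from lid import *
b=bar(1.764); print(row(b,Rdown(-12)))
img,d,m,T=shoot("wrist"); W=cloud(d,m,T); h=W[...,2]
p=(h>.25)&(h<.3)&(abs(W[...,0]-.607)<.05)&(abs(W[...,1]+.25)<.06); P=W[p]; s=(P[:,:2]-J)@jx; print(len(P),np.percentile(s,[2,50,98]).round(4),P[:,2].max())
cv2.imwrite("pics/w7.png",img)
E
```

```text
clock: 16.25
tcp_pos: [0.6056, -0.2511, 0.3418]
orientation: [0.001, 0.776, 0.631, 0.004]
wrist_force: [-0.3, -0.7, 0.7]
finger_gap: 0.0426
grip_force: 0.0
(array([-0.01 ,  0.014,  0.523]), array([ 0.007, -0.005,  0.004]))
2443 [0.0946 0.1015 0.1074] 0.28738513727892007
```

View pics/w7.png

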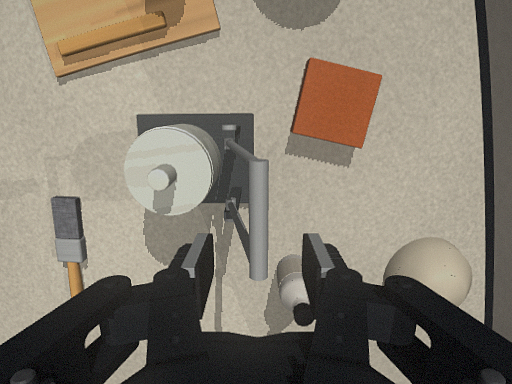

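The wrist view shows the bar at column 258, centred between the fingers. I'll descend and grip it.

```bash
python3 -m pendant '[{"travel":[-0.01,0.005,0.2],"rot":[0,0,0],"fingers":0},{"travel":[-0.01,0.005,0.4],"rot":[0,0,0],"fingers":0},{"travel":[-0.01,0.005,0.52],"rot":[0,0,0],"fingers":0},{"travel":[-0.01,0.005,0.52],"rot":[0,0,0],"fingers":-0.4},{"travel":[-0.01,0.005,0.52],"rot":[0,0,0],"fingers":-1},{"travel":[-0.01,0.005,0.52],"rot":[0,0,0],"fingers":-1},{"travel":[-0.01,0.005,0.52],"rot":[0,0,0],"fingers":-1},{"travel":[-0.01,0.005,0.52],"rot":[0,0,0],"fingers":-1},{"travel":[-0.01,0.005,0.52],"rot":[0,0,0],"fingers":-1}]' 30
python3 - <<'E'
from lid import *
st=env.get_state(); p=st["tcp_pos"]; s=(p[:2]-J)@jx; q0=np.arctan2(p[2]-.122,.072-s); print(q0,np.hypot(p[2]-.122,.072-s))
b0=bar(1.764); off=p-b0; print(off, st["wrist_force"])
for q in np.arange(1.65,-.06,-.1): print(round(q,2),(Rt(st).inv().apply(bar(q)-b0)/.12).round(3))
E
```

```text
clock: 17.2
tcp_pos: [0.6086, -0.2531, 0.2824]
orientation: [0.004, 0.777, 0.63, 0.006]
wrist_force: [0.1, 1.9, 6.9]
finger_gap: 0.0105
grip_force: 29.7
1.767760029773316 0.16355247539148632
[ 0.00115356 -0.00075527  0.00336717] [0.10473051 1.87511561 6.90091073]
1.65 [ 0.    -0.15  -0.023]
1.55 [ 0.001 -0.283 -0.029]
1.45 [ 0.001 -0.416 -0.021]
1.35 [ 0.001 -0.548 -0.   ]
1.25 [ 0.001 -0.677  0.034]
1.15 [ 0.001 -0.802  0.08 ]
1.05 [ 0.001 -0.922  0.139]
0.95 [ 1.000e-03 -1.035e+00  2.090e-01]
0.85 [ 1.00e-03 -1.14e+00  2.91e-01]
0.75 [ 1.000e-03 -1.237e+00  3.820e-01]
0.65 [ 0.    -1.325  0.483]
0.55 [ 0.    -1.401  0.592]
0.45 [-0.    -1.467  0.708]
0.35 [-1.000e-03 -1.521e+00  8.300e-01]
0.25 [-1.000e-03 -1.562e+00  9.560e-01]
0.15 [-1.000e-03 -1.590e+00  1.087e+00]
0.05 [-0.002 -1.605  1.219]
-0.05 [-0.002 -1.607  1.352]
```

```bash
python3 -m pendant '[{"travel":[0,-0.07,-0.012],"rot":[0,0,0],"fingers":-1},{"travel":[0,-0.15,-0.023],"rot":[0,0,0],"fingers":-1},{"travel":[0,-0.283,-0.029],"rot":[0,0,0],"fingers":-1},{"travel":[0,-0.416,-0.021],"rot":[0,0,0],"fingers":-1},{"travel":[0,-0.548,0],"rot":[0,0,0],"fingers":-1},{"travel":[0,-0.677,0.034],"rot":[0,0,0],"fingers":-1},{"travel":[0,-0.802,0.08],"rot":[0,0,0],"fingers":-1},{"travel":[0,-0.922,0.139],"rot":[0,0,0],"fingers":-1},{"travel":[0,-0.922,0.139],"rot":[0,0,0],"fingers":-1}]'
cat > arc.py <<'E'
from lid import *
st=env.get_state(); p=st["tcp_pos"]; s=(p[:2]-J)@jx; q0=np.arctan2(p[2]-.122,.072-s); print("q",q0,"r",np.hypot(p[2]-.122,.072-s),st["wrist_force"].round(1),st["ft_torque"].round(2),st["joint_pos"].round(2))
b0=bar(q0)
for q in np.arange(np.floor(q0*10)/10-.1,-.06,-.1): print(round(q,2),(Rt(st).inv().apply(bar(q)-p)/.12).round(3))
E
python3 arc.py
```

```text
clock: 18.1
tcp_pos: [0.4976, -0.2301, 0.262]
orientation: [0.002, 0.777, 0.629, 0.004]
wrist_force: [-4.1, -0.9, 2.0]
finger_gap: 0.0107
grip_force: 30.9
q 1.0443187035749775 r 0.16195875371019502 [-4.1 -0.9  2. ] [-0.35  0.53  0.01] [-0.58  0.25 -0.01  1.3   0.01  1.2 ]
0.9 [ 0.008 -0.152  0.121]
0.8 [ 0.008 -0.252  0.208]
0.7 [ 0.008 -0.344  0.305]
0.6 [ 0.008 -0.426  0.411]
0.5 [ 0.007 -0.496  0.524]
0.4 [ 0.007 -0.555  0.643]
0.3 [ 0.007 -0.602  0.768]
0.2 [ 0.006 -0.636  0.897]
0.1 [ 0.006 -0.657  1.029]
0.0 [ 0.005 -0.665  1.162]
```

Tracking well; continuing.

```bash
python3 -m pendant '[{"travel":[0.004,-0.07,0.05],"rot":[0,0,0],"fingers":-1},{"travel":[0.006,-0.152,0.115],"rot":[0,0,0],"fingers":-1},{"travel":[0.006,-0.252,0.2],"rot":[0,0,0],"fingers":-1},{"travel":[0.006,-0.344,0.3],"rot":[0,0,0],"fingers":-1},{"travel":[0.006,-0.426,0.405],"rot":[0,0,0],"fingers":-1},{"travel":[0.006,-0.496,0.52],"rot":[0,0,0],"fingers":-1},{"travel":[0.006,-0.555,0.64],"rot":[0,0,0],"fingers":-1},{"travel":[0.006,-0.602,0.765],"rot":[0,0,0],"fingers":-1},{"travel":[0.006,-0.636,0.895],"rot":[0,0,0],"fingers":-1},{"travel":[0.006,-0.636,0.895],"rot":[0,0,0],"fingers":-1}]'
python3 arc.py
```

```text
clock: 19.1
tcp_pos: [0.4238, -0.2145, 0.1523]
orientation: [0.001, 0.777, 0.629, 0.002]
wrist_force: [-7.2, -6.9, -1.6]
finger_gap: 0.0108
grip_force: 33.7
q 0.1906871698781504 r 0.15971554265116933 [-7.2 -6.9 -1.6] [-1.34  1.29  0.03] [-0.64  0.17 -0.38  1.01  0.    1.14]
0.0 [ 0.009 -0.028  0.252]
```

```bash
python3 -m pendant '[{"travel":[0,-0.012,0.08],"rot":[0,0,0],"fingers":-1},{"travel":[0,-0.02,0.16],"rot":[0,0,0],"fingers":-1},{"travel":[0,-0.022,0.2],"rot":[0,0,0],"fingers":-1},{"travel":[0,-0.022,0.225],"rot":[0,0,0],"fingers":-1},{"travel":[0,-0.022,0.225],"rot":[0,0,0],"fingers":-1}]'
python3 arc.py
```

```text
clock: 19.6
tcp_pos: [0.4207, -0.2137, 0.1258]
orientation: [0.001, 0.777, 0.629, 0.001]
wrist_force: [-10.0, -7.2, -1.2]
finger_gap: 0.0108
grip_force: 34.3
q 0.023463920348055955 r 0.16003721311277047 [-10.   -7.2  -1.2] [-1.38  1.82  0.1 ] [-0.64  0.19 -0.43  0.94  0.    1.14]
```

```bash
python3 -m pendant '[{"travel":[0,0,0.02],"rot":[0,0,0],"fingers":-1},{"travel":[0,0,0.04],"rot":[0,0,0],"fingers":-1},{"travel":[0,0,0.04],"rot":[0,0,0],"fingers":-1}]'
python3 arc.py
```

```text
clock: 19.9
tcp_pos: [0.4206, -0.2137, 0.1211]
orientation: [0.001, 0.777, 0.629, 0.001]
wrist_force: [-11.6, -8.0, -0.5]
finger_gap: 0.0107
grip_force: 34.5
q -0.005897513192176509 r 0.16009136385162445 [-11.6  -8.   -0.5] [-1.37  1.97  0.18] [-0.64  0.2  -0.44  0.93  0.    1.14]
```

```bash
python3 -m pendant '[{"travel":[0,0,0.015],"rot":[0,0,0],"fingers":-1},{"travel":[0,0,0.03],"rot":[0,0,0],"fingers":-1},{"travel":[0,0,0.03],"rot":[0,0,0],"fingers":-1}]'
python3 arc.py
```

```text
clock: 20.2
tcp_pos: [0.4206, -0.2137, 0.1183]
orientation: [0.001, 0.777, 0.629, 0.001]
wrist_force: [-12.9, -5.7, 6.7]
finger_gap: 0.0107
grip_force: 35.2
q -0.023133940380040706 r 0.1601243033970259 [-12.9  -5.7   6.7] [-1.06  2.46  0.11] [-0.64  0.2  -0.44  0.93  0.    1.14]
```

```bash
python3 -m pendant '[{"travel":[0,0,0.015],"rot":[0,0,0],"fingers":-1},{"travel":[0,0,0.02],"rot":[0,0,0],"fingers":-1},{"travel":[0,0,0.02],"rot":[0,0,0],"fingers":-1}]'
python3 arc.py
```

```text
clock: 20.5
tcp_pos: [0.4207, -0.2137, 0.1179]
orientation: [0.001, 0.777, 0.629, 0.001]
wrist_force: [-18.6, -1.9, 23.5]
finger_gap: 0.0109
grip_force: 36.8
q -0.025447232556340706 r 0.16008821277058496 [-18.6  -1.9  23.5] [-0.49  3.44  0.09] [-0.64  0.2  -0.44  0.92  0.    1.14]
```

Hard stop reached (23 N with no further travel). I'll release, retreat and check.

```bash
python3 -m pendant '[{"travel":[0,0,0],"rot":[0,0,0],"fingers":-0.6},{"travel":[0,0,0],"rot":[0,0,0],"fingers":-0.4},{"travel":[0,0,0],"rot":[0,0,0],"fingers":-0.3},{"travel":[0,0,0],"rot":[0,0,0],"fingers":-0.3},{"travel":[0,0,-0.3],"rot":[0,0,0],"fingers":-0.3},{"travel":[0,0,-0.6],"rot":[0,0,0],"fingers":-0.3},{"travel":[0,0,-1],"rot":[0,0,0],"fingers":-0.3},{"travel":[0,0,-1],"rot":[0,0,0],"fingers":-0.3}]'
python3 -m pendant '[{"travel":[0.3,-0.2,-0.3],"rot":[0,0,0],"fingers":-0.3},{"travel":[0.6,-0.4,-0.7],"rot":[0,0,0],"fingers":-0.3},{"travel":[0.9,-0.4,-0.9],"rot":[0,0,0],"fingers":-0.3},{"travel":[0.9,-0.4,-0.9],"rot":[0,0,0],"fingers":-0.3}]'
python3 - <<'E'
from lid import *
img,d,m,T=shoot("scene"); W=cloud(d,m,T); x,y,h=W[...,0],W[...,1],W[...,2]; cv2.imwrite("pics/s8.png",cv2.resize(img[140:270,130:330],(800,520),interpolation=cv2.INTER_CUBIC))
s=(W[...,:2]-J)@jx; t=(W[...,:2]-J)@np.array([-jx[1],jx[0]])
for n,k in(("bar",(abs(s+.088)<.008)&(abs(t)<.03)&(h>.09)&(h<.2)),("rod+",(abs(t-.034)<.003)&(s>-.075)&(s<-.05)&(h>.1)&(h<.2)),("rodback",(abs(abs(t)-.034)<.003)&(abs(s-.06)<.01)&(h>.1)),("disc",(np.hypot(s,t)<.045)&(np.hypot(s,t)>.016)&(abs(t)<.028)&(h>.1)&(h<.13))): print(n,k.sum(),np.percentile(h[k],[10,50,90]).round(4) if k.any() else None)
k=(h>.017)&(h<.035)&(x>.34)&(x<.6)&(y>-.09)&(y<-.02); print(cv2.minAreaRect((W[k][:,:2]*1000).astype(np.float32)),np.median(h[k]))
c=(x>.45)&(x<.65)&(abs(y)<.1)&(h>.03)&(h<.08); print("cup",W[c].mean(0).round(3))
E
```

```text
clock: 21.3
tcp_pos: [0.4256, -0.2147, 0.2418]
orientation: [0.007, 0.777, 0.63, 0.006]
wrist_force: [1.7, -0.2, 0.3]
finger_gap: 0.0301
grip_force: 0.0
clock: 21.7
tcp_pos: [0.3974, -0.0953, 0.347]
orientation: [0.004, 0.776, 0.631, 0.006]
wrist_force: [1.0, -0.5, -0.4]
finger_gap: 0.0297
grip_force: 0.0
bar 83 [0.1195 0.1256 0.1282]
rod+ 15 [0.1232 0.1249 0.1258]
rodback 31 [0.1227 0.1245 0.1273]
disc 388 [0.1141 0.116  0.1182]
((454.61224365234375, -47.14414978027344), (149.95616149902344, 20.369911193847656), 1.093118667602539) 0.02069451258453059
cup [0.55  0.016 0.045]
```

View pics/s8.png

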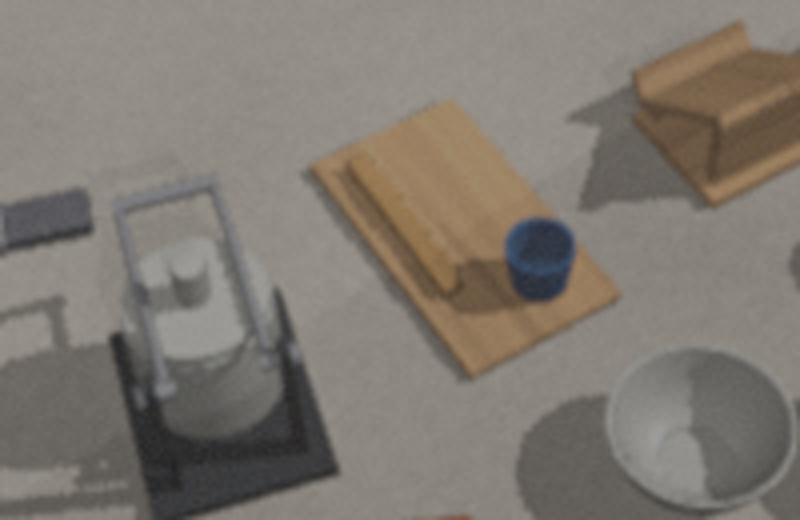

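The yoke lies level over the lid: rod tops are at 125 mm both front and back, and the knob stands between the rods at (188,275). The paddle is flat on the board and the cup has not moved.

```bash
python3 -c "
from workcell import env
print(env.hand_in())"
```

```text
the job is handed in; nothing more can be done
None
```

The job is handed in at about 22 s: the paddle lies flat on the board, the lid is level and fully home on the jar, and the yoke is all the way down over it. The cup has not moved, and nothing else on the table was touched.

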